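Open the vented filter box of the freeze dryer

ROBOT

A 6-joint arm with a two-finger parallel gripper is mounted at the origin on the work surface. World frame = base frame: x ahead of the robot, y to its left, z up, the work surface at z = 0. Lengths are in m, angles in rad, forces in N, time in s.
With the tool pointing down it reaches from about 0.375 to 0.9 m from the base axis. Payload 3.1 kg.
Tool frame: the origin (TCP) lies midway between the tips of the shut fingers; the grasp point (between the pads) lies 19 mm behind it; z points along the fingers, y is the direction in which the jaws open and shut (so a half turn about z gives the same grasp; the last joint's range is limited). The gripper opens to 87 mm and grips with 3 to 60 N. Pads are 19 mm wide; open, the fingers measure 117 mm over their backs; the gripper's body (75 mm by 190 mm) begins 51 mm behind the grasp point.
Start: joints at [-1.492, 0.527, 1.433, -0, 1.181, -0.178], TCP at [0.159, -0.604, 0.223] pointing down, gripper open.
Joint ranges: [-3.08, 3.08], [-0.75, 2.2], [0.22, 2.44], [-1.43, 4.57], [0, 2.65], [-2.85, 2.85]. Speed limits (rad/s): [2.79, 2.79, 3.14, 3.14, 3.14, 3.14].

INTERFACE

Orientations are given as a unit quaternion [x, y, z, w].
In Python, from rig import robot gives the robot as it stands.
- The arm moves only by the tool move_arm, never from a script. Its argument "rows" is one flat list of numbers, 7 for each row, row after row: the shift along the world's x, y, z in mm, then the turn, a rotation vector about the world's x, y, z in rad, then the closure, from 0 (fully open) to 1 (shut). A call has 1 to 12 rows; each row shifts and turns the commanded pose from where the row before left it; what a row does not reach is not made up. A row lasts 1/10 s, in which the tool goes at most 50 mm and 8.59 degrees, less where a joint would pass 70% of its speed; a pose out of reach is approached as far as the arm can. A call with a gripper value outside its range is refused whole. The fingers move at their own pace and stop on an object; "grip_force" is the grip in N (left out, the last holds). Time passes only in rows, so rows that do not move let the fingers close. It gives the time, the measured TCP pose, the force and the opening at its end, in the units of the state.
- robot.get_obs(): the state, without advancing time (a new reading comes with each control period).
- robot.camera(name): name is "side" or "top"; returns a dict with "color" (400x640x3 uint8, red, green, blue), "z_map" (400x640 float32, m along the optical axis (not along the pixel's ray), 0 where there is no reading), "camera_matrix" (3x3 intrinsics, pixels), "R" (3x3) and "t" (3): a world point X has camera coordinates R X + t. Camera axes: x right, y down, z forward; pixel columns grow to the right and rows downward; lengths in m; the calibration is good to about 2 mm. A picture is of the moment at which its call begins.
- robot.hand_in(): hands the job in, once; it reports no verdict.
Trained networks look in the newest picture that a camera, given by its name, has taken for a name from the list of things; names that differ only in an ending like _2 or _b are one class to them, and where a whole thing is asked for, a point or a joint stands for the part that bears it (a point fixed in the world has none). Each returns a list of dicts, best first, with "conf" (0 to 1); they miss things now and then, are a little off and sometimes report something else, mostly with a low value. They report only what shows in the picture. A call takes as long as a camera call. They do not tell look-alikes from the thing itself.
- robot.search_frame(camera, thing): "at" ([column, row] in pixels, amid what is visible of it).
- robot.spot_point(camera, thing): "at" ([column, row] in pixels: a listed point, or the origin of a listed thing).
The state is a dict: "time": time; "q": joint angles; "joint_velocities": joint speeds; "joint_torque": joint torques, N m; "position": TCP position; "tool_rot": TCP orientation; "ft_force": force on the tool from outside, world axes, zero at the start; "moment": the same for the moment, N m; "grip_width": finger opening in m.
Only numpy, scipy, OpenCV 4.12 (cv2) and the standard library are available. Lean on these libraries where they do the work, as an engineer would, in place of code of your own. Each camera call takes 0.05 s, during which the arm holds its last target.

TASK

Open the filter box whose cover carries the round breather: press the black snap tab in front of that cover fully in with the fingertips, then push the released cover along its rails, off its seat and up to the end stop, so that the paper filter lies open and the cover rests flat on the box. Only press and push: do not lift or tip the cover. Leave the other box with the plain cover shut and its tab out, and leave everything else on the bench where it stands.

Things in the scene. Friction and masses are not known exactly. Their poses are not given: they have to be found in the camera images.
- filter_box: Fixed off-white box under the vented cover, 240 (x) x 110 x 60 mm high. Origin: centre of its underside, on the bench. Its own +x: the way the cover slides off, roughly away from the robot. Flat deck at z = 60 mm. Guide rails 8 mm high, inner faces at y = +-37 mm. Cover's seat x = -75 to 5 mm, filter well under it. Both boxes are alike but for the covers. A nipple sticks out 26 mm at the far end.
- filter_seat_rear (a point): Middle of the rear edge of the vented cover's seat, at deck height (box x = -75 mm, z = 60 mm). Just behind it is a lip 5 mm high (x = -80 to -76.5 mm), then 40 mm of bare deck to the box's near end: room for fingertips behind the cover.
- filter_stop (a point): Near face of the end stop of the vented cover's rails, at deck height (box x = 105 mm). The aluminium stop is 12 mm high, across the far end of the deck.
- filter_cover: The vented cover: loose grey slab, 80 (x) x 70 x 22 mm, with a round breather 40 mm across, 14 mm high, on its middle (dark disc on top) and two dark slots. 0.10 to 0.21 kg. Origin: centre of its underside; axes as its box. Seated: box x = -35, y = 0; at the end stop x = +65 mm. Its belly is 3 mm above the deck, between two runners. Slides freely once the tab is in, else butts on the tab.
- filter_tab_top (a point): Middle of the top of the vented cover's black ribbed snap tab, 32 mm along the box's x (7 to 39 mm in its frame) x 30 mm wide, standing 8 to 10 mm above the deck just ahead of the cover. It is pressed straight down.
- filter_tab (a joint): How far the tab of the vented cover is pressed in, in m: 0 to 0.002 at the start, 0.009 = fully in against its stop (top 1 mm above the deck). Beyond 0.007 the cover can slide over it. It takes about 4 N to move and stays where it is left.
- blank_box: Fixed off-white box under the plain cover, 240 (x) x 110 x 60 mm high. Origin: centre of its underside, on the bench. Its own +x: the way the cover slides off, roughly away from the robot. Flat deck at z = 60 mm. Guide rails 8 mm high, inner faces at y = +-37 mm. Cover's seat x = -75 to 5 mm, filter well under it. Both boxes are alike but for the covers. A nipple sticks out 26 mm at the far end.
- blank_seat_rear (a point): Middle of the rear edge of the plain cover's seat, at deck height (box x = -75 mm, z = 60 mm). Just behind it is a lip 5 mm high (x = -80 to -76.5 mm), then 40 mm of bare deck to the box's near end: room for fingertips behind the cover.
- blank_stop (a point): Near face of the end stop of the plain cover's rails, at deck height (box x = 105 mm). The aluminium stop is 12 mm high, across the far end of the deck.
- blank_cover: The plain cover: loose grey slab, 80 (x) x 70 x 22 mm, with a flat, bare top. 0.10 to 0.21 kg. Origin: centre of its underside; axes as its box. Seated: box x = -35, y = 0; at the end stop x = +65 mm. Its belly is 3 mm above the deck, between two runners. Slides freely once the tab is in, else butts on the tab.
- blank_tab_top (a point): Middle of the top of the plain cover's black ribbed snap tab, 32 mm along the box's x (7 to 39 mm in its frame) x 30 mm wide, standing 8 to 10 mm above the deck just ahead of the cover. It is pressed straight down.
- blank_tab (a joint): How far the tab of the plain cover is pressed in, in m: 0 to 0.002 at the start, 0.009 = fully in against its stop (top 1 mm above the deck). Beyond 0.007 the cover can slide over it. It takes about 4 N to move and stays where it is left.
- cap_a: Blue screw cap, 40 mm wide, 22 mm high, between the boxes, nearer the robot; loose bystander. Origin: centre of its underside.
- cap_b: Blue screw cap, 40 mm wide, 22 mm high, between the boxes, farther from the robot; loose bystander. Origin: centre of its underside.
- cap_c: Blue screw cap, 48 mm wide, 26 mm high, left side, near the robot; loose bystander. Origin: centre of its underside.
- bottle: Glass bottle with blue cap, 70 mm wide, 140 mm high, left side; loose bystander. Origin: centre of its underside.
- beaker: Glass beaker, 70 mm wide, 90 mm high, right side; loose bystander. Origin: centre of its underside.
- dishes: Stack of three shut glass dishes, 90 mm wide, 42 mm high, right side, near the robot; loose bystander. Origin: centre of its underside.
- stopper: Black rubber stopper, 46 mm wide, 45 mm high, right side; loose bystander. Origin: centre of its underside.
- tipbox: Green box with clear lid, 85 x 120 x 75 mm high, left side; loose bystander. Origin: centre of its underside.
Mind the look-alikes: they are no part of the job. What is shaped like the filter_cover but red or yellow is not meant.

How it is judged:
By the outcome, as a careful person would: the job done as asked, in the order asked, and still so for the second after the job is handed in, with the robot touching nothing.
It also fails if it takes over 38 s, if anything falls off the work surface, if the arm or the gripper's body presses on something with over 40 N, if the wrist force passes 120 N, or if a joint passes its speed limit or range.

## Working session

There is one attempt and no reset: what is moved stays moved. The work goes in short steps, Python scripts to look and compute and a tool call to move; the robot and the scene stay as the last step left them, time stands still between calls to the robot, and variables do not carry over. Pictures are saved under pics/ and viewed, and the job is handed in when it is done.

Besides the shell and the picture viewer there is one more tool, called after "Request:" as name(argument=value, ...) on one line, values as JSON. move_arm: Moves the arm, as the interface text tells. Its arguments: {"type":"object","properties":{"rows":{"type":"array","items":{"type":"number"}},"grip_force":{"type":"number"}},"required":["rows"]}

```bash
mkdir -p pics; ls; cat > h.py <<'E'
import numpy as np, cv2, pickle
from rig import robot
def shot(n,fn):
    c=robot.camera(n); cv2.imwrite('pics/'+fn,c['color'][:,:,::-1]); pickle.dump(c,open('pics/'+fn+'.pkl','wb')); return c
def load(fn): return pickle.load(open('pics/'+fn+'.pkl','rb'))
def px2w(c,u,v,z=None):
    K=c['camera_matrix'];R=c['R'];t=c['t']
    d=np.linalg.solve(K,[u,v,1.])
    if z is None:
        Z=c['z_map'][int(round(v)),int(round(u))]
        return R.T@(d*Z-t)
    o=-R.T@t; w=R.T@d
    return o+w*(z-o[2])/w[2]
def proj(c,X):
    p=c['camera_matrix']@(c['R']@np.asarray(X)+c['t']); return p[:2]/p[2]
E
python3 - <<'E'
from h import *
for n in ['top','side']:
    c=shot(n,n+'0.png'); print(n,-c['R'].T@c['t'])
    for th in ['filter_box','filter_cover','filter_seat_rear','filter_stop','filter_tab_top','blank_box','blank_cover','blank_tab_top']:
        print(th,[(np.round(d['at'],1).tolist(),round(d['conf'],2)) for d in robot.spot_point(n,th)][:4])
print(robot.get_obs())
E
```

```text
pics
top [0.38869143 0.00884916 1.14548945]
filter_box [([379.1, 185.3], 0.95)]
filter_cover [([360.4, 265.8], 0.84), ([450.3, 182.4], 0.82), ([389.0, 192.8], 0.65)]
filter_seat_rear [([393.2, 209.0], 0.72), ([163.4, 163.1], 0.26)]
filter_stop [([369.2, 145.9], 0.64), ([268.1, 170.0], 0.42)]
filter_tab_top [([382.2, 175.1], 0.68)]
blank_box [([265.3, 183.4], 0.78), ([322.5, 150.5], 0.24)]
blank_cover [([261.7, 189.9], 0.65)]
blank_tab_top [([269.4, 167.7], 0.63)]
side [0.4791538  0.83158125 1.06211407]
filter_box [([320.4, 174.3], 0.78), ([322.9, 360.8], 0.45), ([383.3, 135.2], 0.42)]
filter_cover [([395.2, 195.7], 0.79), ([326.3, 138.1], 0.72), ([337.6, 159.5], 0.69)]
filter_seat_rear [([347.2, 159.6], 0.92), ([321.4, 359.6], 0.67), ([320.7, 175.8], 0.63), ([316.5, 160.7], 0.32)]
filter_stop [([292.2, 172.2], 0.75), ([310.8, 257.1], 0.41), ([336.8, 255.7], 0.19)]
filter_tab_top [([317.0, 162.4], 0.45)]
blank_box [([313.0, 257.7], 0.74), ([276.1, 231.4], 0.64)]
blank_cover [([324.5, 250.3], 0.74), ([287.4, 170.2], 0.64)]
blank_tab_top [([302.9, 239.1], 0.66), ([310.2, 259.3], 0.36)]
{'time': 0.9, 'q': array([-1.49250273e+00,  5.27492105e-01,  1.43272213e+00, -1.15357430e-05,
        1.18141406e+00, -1.78487026e-01]), 'joint_velocities': array([-7.69085953e-04,  8.05038230e-04, -2.67968025e-04,  3.29047489e-04,
        6.95243528e-04,  8.11771899e-05]), 'joint_torque': array([-1.37582927e-03, -4.39999115e+01, -1.76988977e+01,  6.34188903e-02,
        5.02662244e-02, -7.98728081e-06]), 'position': array([ 0.15876005, -0.60445938,  0.22254619]), 'tool_rot': array([ 9.91768999e-01,  1.28040040e-01, -4.43700100e-06, -1.80653608e-05]), 'ft_force': array([ 0.26103408,  0.25933365, -0.25381238]), 'moment': array([-0.00670108,  0.03211748, -0.01177447]), 'grip_width': 0.08693735001850475}
```

View pics/top0.png

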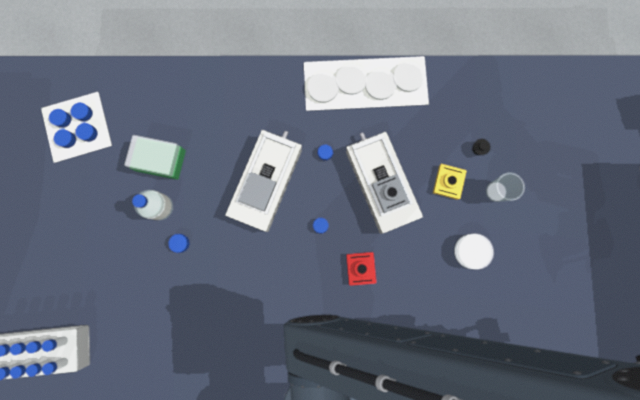

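View pics/side0.png

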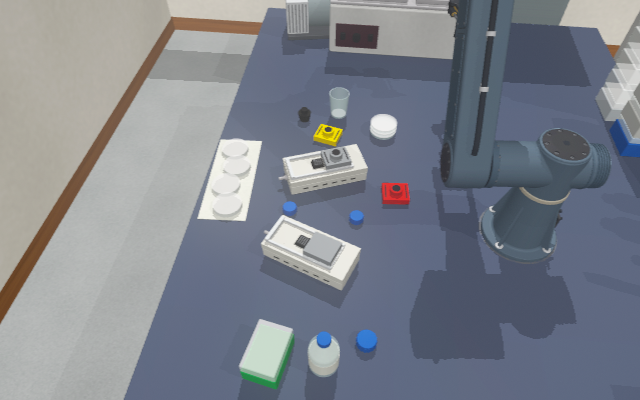

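```bash
python3 - <<'E'
from h import *
c=load('top0.png'); im=c['color'][:,:,::-1]
cv2.imwrite('pics/top0c.png',cv2.resize(im[120:270,330:480],None,fx=4,fy=4,interpolation=cv2.INTER_CUBIC))
E
```

```text
(no output)
```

View pics/top0c.png

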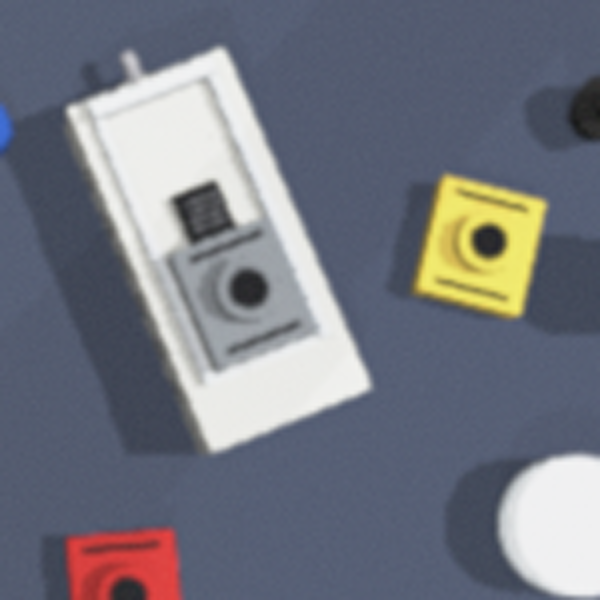

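```bash
python3 - <<'E'
from h import *
def cloud(c):
    H,W=c['z_map'].shape; v,u=np.mgrid[:H,:W]; Z=c['z_map']
    P=np.stack([u,v,np.ones_like(u)],-1)@np.linalg.inv(c['camera_matrix']).T*Z[...,None]
    P=(P-c['t'])@c['R']; P[Z==0]=np.nan; return P
for n in ['top','side']:
    c=load(n+'0.png'); P=cloud(c); np.save('pics/P_%s.npy'%n,P)
    x,y,z=P[...,0],P[...,1],P[...,2]
    roi=(x>.4)&(x<.85)&(y>-.30)&(y<-.02)
    m=(roi&(z>.04)&(z<.12)).astype(np.uint8)
    k,lab,st,ce=cv2.connectedComponentsWithStats(m)
    for i in range(1,k):
        if st[i,4]<300: continue
        Q=P[lab==i]
        r=cv2.minAreaRect(Q[:,:2].astype(np.float32)); print(n,st[i],r, 'bench z',np.nanmedian(z[roi&(z<.02)]),'deck', np.median(Q[:,2]))
        h=np.histogram(Q[:,2],bins=np.arange(.04,.12,.004)); print(h[0])
for n,pts in [('top',[(385.5,131.75),(422.75,216.5),(382.5,233.25),(347,147.5)])]:
    c=load('top0.png')
    W=[px2w(c,u,v,.06) for u,v in pts]; print(np.round(W,4)); print([np.linalg.norm(W[i]-W[(i+1)%4]) for i in range(4)])
    W=[px2w(c,u,v,.068) for u,v in pts]; print([np.linalg.norm(W[i]-W[(i+1)%4]) for i in range(4)])
s=load('side0.png');t=load('top0.png')
print('disc top',px2w(t,392,192.4,.099),px2w(t,392,192.4),px2w(s,335.5,154,.099))
print('tab top',px2w(t,381,173,.069),px2w(t,381,173),px2w(s,317,162.4,.069))
E
```

```text
top [ 346  132   76  102 4038] ((0.5756711959838867, -0.15518718957901), (0.2440938949584961, 0.1113201156258583), 21.68007469177246) bench z 0.0004309770143003978 deck 0.062036524621794514
[  23   25   18   72 1070 1177  326  339  100  113  450  118   11   84
  105    7    0    0    0]
side [ 283  144   85   43 2337] ((0.5732784867286682, -0.15792936086654663), (0.24361981451511383, 0.12264015525579453), 21.060922622680664) bench z -0.0012447009972781516 deck 0.05983229348572512
[ 70  73  73 241 735 299 228 129  49 172 137  20  24  74  13   0   0   0
   0]
[[ 0.7056 -0.1638  0.06  ]
 [ 0.4832 -0.2532  0.06  ]
 [ 0.4411 -0.1498  0.06  ]
 [ 0.6637 -0.0627  0.06  ]]
[np.float64(0.23963814521351712), np.float64(0.11161090808352923), np.float64(0.2389923787197757), np.float64(0.10950685157521789)]
[np.float64(0.23787202472492686), np.float64(0.11078834157876491), np.float64(0.23723101749617814), np.float64(0.10869979185592452)]
disc top [ 0.53974403 -0.16994539  0.099     ] [ 0.53968153 -0.16987142  0.09943297] [ 0.5416843  -0.15508178  0.099     ]
tab top [ 0.59427492 -0.1482598   0.069     ] [ 0.59420738 -0.14820819  0.06935363] [ 0.59634678 -0.14347096  0.069     ]
```

```bash
python3 - <<'E'
from h import *
c=load('side0.png'); im=c['color'][:,:,::-1]
cv2.imwrite('pics/side0c.png',cv2.resize(im[130:210,265:415],None,fx=5,fy=5,interpolation=cv2.INTER_CUBIC))
E
```

```text
(no output)
```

View pics/side0c.png

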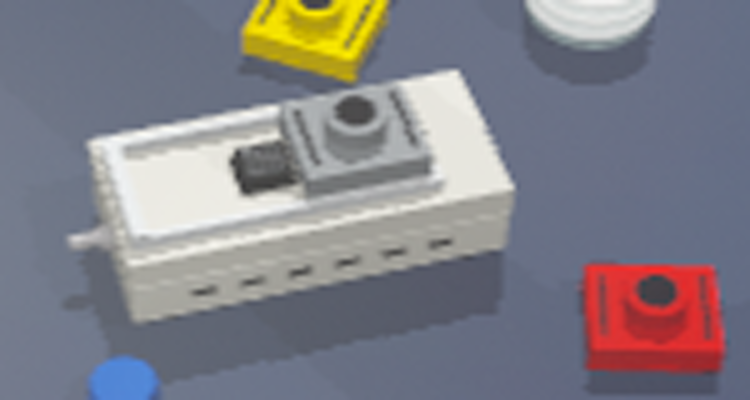

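The scene, in the top picture:
- **Vented grey cover:** at (390,193), with its breather disc at (392,192) and its black tab at (381,173). This is the target, because it is grey, has a breather and two slots, and sits on a box.
- **Look-alikes:** red at (361,267) and yellow at (451,181). Both lie on the bench, so they are not meant.
- **Plain cover:** at (257,190). It stays shut.

The enlarged crops confirm the target. The box centre is at about (0.573, -0.157) with a yaw of 21.65°. The measured tab and disc positions agree with this pose to about 1 mm.

Next I go above the tab with the fingers shut.

Request:
move_arm(rows=[15,15,0,0,0,0.01,1,30,31,0,0,0,0.01,1,35,36,0,0,0,0.01,1,35,36,0,0,0,0.01,1,35,37,0,0,0,0.01,1,35,37,0,0,0,0.01,1,35,37,0,0,0,0.01,1,35,37,0,0,0,0.01,1,35,37,0,0,0,0.01,1,35,37,0,0,0,0.01,1,35,37,0,0,0,0.01,1,30,30,0,0,0,0.01,1], grip_force=20)

```text
time: 2.1
position: [0.5451, -0.1988, 0.2227]
tool_rot: [0.982, 0.188, 0.0, -0.0]
ft_force: [-0.3, -0.4, 0.3]
grip_width: 0.0025
```

Request:
move_arm(rows=[25,25,0,0,0,0,1,24,25,0,0,0,0,1,0,0,-30,0,0,0,1,0,0,-40,0,0,0,1,0,0,-35,0,0,0,1,0,0,-25,0,0,0,1,0,0,-8,0,0,0,1,0,0,0,0,0,0,1,0,0,0,0,0,0,1])

```text
time: 3.0
position: [0.5939, -0.1525, 0.0858]
tool_rot: [0.982, 0.187, 0.001, 0.001]
ft_force: [0.4, 0.1, -0.1]
grip_width: 0.0009
```

```bash
python3 - <<'E'
from h import *
o=robot.get_obs();print(o['position'],o['grip_width'],o['ft_force'])
s=shot('side','s1.png'); t=shot('top','t1.png')
a=cv2.resize(s['color'][120:210,265:415],None,fx=5,fy=5,interpolation=cv2.INTER_CUBIC)
cv2.imwrite('pics/s1c.png',a[:,:,::-1])
p=o['position']
print(proj(s,p),proj(t,p))
E
```

```text
[ 0.59389571 -0.15251218  0.08580284] 0.0009238829212254572 [ 0.35689947  0.08567741 -0.1478334 ]
[318.10445283 156.41307519] [383.63596967 171.88740944]
```

View pics/s1c.png

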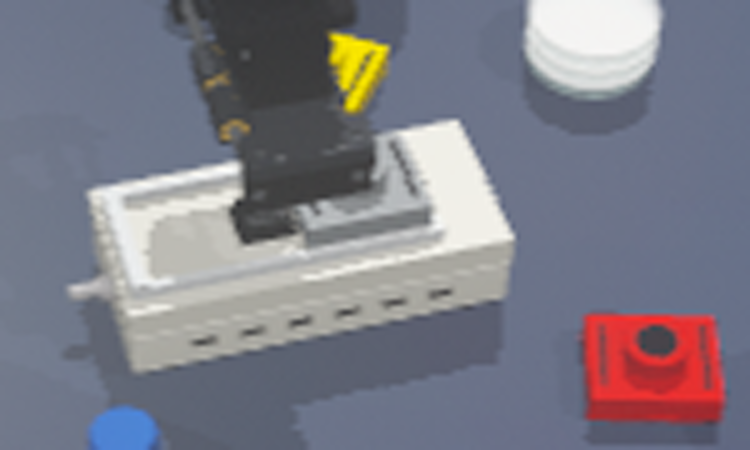

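Request:
move_arm(rows=[4,4.5,0,0,0,0,1,0,0,0,0,0,0,1,0,0,0,0,0,0,1])

```text
time: 3.4
position: [0.5974, -0.1479, 0.0852]
tool_rot: [0.982, 0.188, 0.0, 0.0]
ft_force: [-0.0, -0.0, -0.5]
grip_width: 0.0004
```

Request:
move_arm(rows=[0,0,-8,0,0,0,1,0,0,-5,0,0,0,1,0,0,-3,0,0,0,1,0,0,-3,0,0,0,1,0,0,-2,0,0,0,1,0,0,-2,0,0,0,1,0,0,0,0,0,0,1])

```text
time: 4.1
position: [0.5965, -0.1479, 0.0614]
tool_rot: [0.982, 0.187, -0.0, -0.0]
ft_force: [-1.9, 1.2, 3.1]
grip_width: 0.0005
```

Request:
move_arm(rows=[0,0,-1,0,0,0,1,0,0,-1,0,0,0,1,0,0,0,0,0,0,1])

```text
time: 4.4
position: [0.5966, -0.1479, 0.0613]
tool_rot: [0.982, 0.187, -0.0, -0.0]
ft_force: [-3.7, 2.1, 12.8]
grip_width: 0.0003
```

Request:
move_arm(rows=[0,0,-1.5,0,0,0,1,0,0,0,0,0,0,1])

```text
time: 4.6
position: [0.5966, -0.1479, 0.0612]
tool_rot: [0.982, 0.188, -0.0, 0.0]
ft_force: [-6.6, 2.1, 22.3]
grip_width: 0.0004
```

Request:
move_arm(rows=[0,0,15,0,0,0,1,0,0,30,0,0,0,1,0,0,25,0,0,0,1,-22,-9,0,0,0,0,0.68,-32,-13,0,0,0,0,0.68,-32,-13,0,0,0,0,0.68,-22,-9,0,0,0,0,0.68,0,0,0,0,0,0,0.68,0,0,0,0,0,0,0.68])

```text
time: 5.5
position: [0.4897, -0.1926, 0.1282]
tool_rot: [0.982, 0.187, 0.001, 0.0]
ft_force: [0.4, 0.1, 1.4]
grip_width: 0.0272
```

```bash
python3 - <<'E'
from h import *
o=robot.get_obs();print(o['position'],o['grip_width'],o['ft_force'])
s=shot('side','s2.png'); t=shot('top','t2.png')
a=cv2.resize(s['color'][120:210,265:415],None,fx=5,fy=5,interpolation=cv2.INTER_CUBIC)
cv2.imwrite('pics/s2c.png',a[:,:,::-1])
a=cv2.resize(t['color'][120:270,330:480],None,fx=4,fy=4,interpolation=cv2.INTER_CUBIC)
cv2.imwrite('pics/t2c.png',a[:,:,::-1])
E
```

```text
[ 0.48972816 -0.19264907  0.12822798] 0.027167358644122026 [0.36167108 0.06612617 1.42153014]
```

View pics/s2c.png

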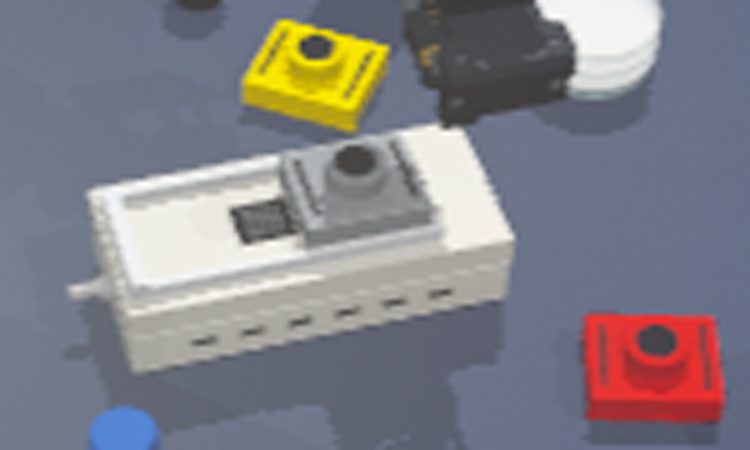

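View pics/t2c.png

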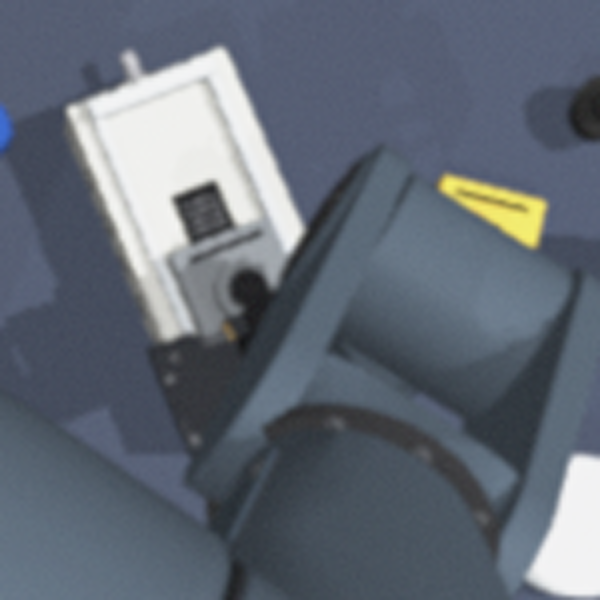

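The tab lies flush with the deck, in the side crop at (265,222), and the cover is still on its seat. Now I lower the fingers behind the cover.

Request:
move_arm(rows=[-1,2,-15,0,0,0,0.68,0,0,-20,0,0,0,0.68,0,0,-15,0,0,0,0.68,0,0,-8,0,0,0,0.68,0,0,0,0,0,0,0.68,0,0,0,0,0,0,0.68])

```text
time: 6.2
position: [0.4888, -0.19, 0.0702]
tool_rot: [0.982, 0.188, 0.0, 0.0]
ft_force: [-0.1, 0.2, -0.4]
grip_width: 0.028
```

Request:
move_arm(rows=[3.7,1.5,0,0,0,0,0.68,1.9,0.7,0,0,0,0,0.68,2.8,1.1,0,0,0,0,0.68,3.7,1.5,0,0,0,0,0.68,3.7,1.5,0,0,0,0,0.68,0,0,0,0,0,0,0.68])

```text
time: 6.8
position: [0.5046, -0.1836, 0.0702]
tool_rot: [0.982, 0.187, 0.001, 0.0]
ft_force: [-0.6, 0.7, 0.4]
grip_width: 0.0277
```

Request:
move_arm(rows=[5.6,2.2,0,0,0,0,0.68,7.4,2.9,0,0,0,0,0.68,7.4,3,0,0,0,0,0.68,7.4,2.9,0,0,0,0,0.68,7.4,3,0,0,0,0,0.68,7.4,2.9,0,0,0,0,0.68,7.4,3,0,0,0,0,0.68,7.4,2.9,0,0,0,0,0.68,5.6,2.2,0,0,0,0,0.68,4.6,1.8,0,0,0,0,0.68,3.7,1.5,0,0,0,0,0.68,0,0,0,0,0,0,0.68])

```text
time: 8.0
position: [0.5758, -0.1553, 0.0701]
tool_rot: [0.982, 0.187, 0.0, 0.0]
ft_force: [-0.5, -0.7, 0.1]
grip_width: 0.0279
```

Request:
move_arm(rows=[3.7,1.5,0,0,0,0,0.68,3.7,1.5,0,0,0,0,0.68,2.3,0.9,0,0,0,0,0.68,1.4,0.6,0,0,0,0,0.68,0,0,0,0,0,0,0.68])

```text
time: 8.5
position: [0.5866, -0.1508, 0.0701]
tool_rot: [0.982, 0.187, 0.0, 0.0]
ft_force: [0.2, 0.9, -0.6]
grip_width: 0.0279
```

Request:
move_arm(rows=[0.9,0.4,0,0,0,0,0.68,0.9,0.4,0,0,0,0,0.68,0.9,0.3,0,0,0,0,0.68,0,0,0,0,0,0,0.68])

```text
time: 8.9
position: [0.5877, -0.1502, 0.07]
tool_rot: [0.982, 0.188, -0.001, -0.0]
ft_force: [-4.5, -1.9, 1.8]
grip_width: 0.0279
```

Resistance builds at a finger-face position of about box x = 25 mm, which is where the end stop should hold the cover. I press 1 mm more to seat it, then back off and retreat upward.

Request:
move_arm(rows=[0.9,0.4,0,0,0,0,0.68,0,0,0,0,0,0,0.68])

```text
time: 9.1
position: [0.5877, -0.1502, 0.0701]
tool_rot: [0.982, 0.188, -0.002, -0.0]
ft_force: [-5.4, -3.7, 3.6]
grip_width: 0.0277
```

Request:
move_arm(rows=[-3.7,-1.5,0,0,0,0,0.68,-7.4,-3,0,0,0,0,0.68,-9,-3.7,0,0,0,0,0.68,0,0,15,0,0,0,0.68,0,0,35,0,0,0,0.68,0,0,45,0,0,0,0.68,0,0,45,0,0,0,0.68,-30,-30,10,0,0,0,0.68,-35,-35,0,0,0,0,0.68,-35,-35,0,0,0,0,0.68,-35,-35,0,0,0,0,0.68,-35,-35,0,0,0,0,0.68])

```text
time: 10.3
position: [0.3979, -0.3284, 0.2202]
tool_rot: [0.982, 0.187, 0.0, 0.0]
ft_force: [0.2, -0.8, 1.1]
grip_width: 0.0278
```

Request:
move_arm(rows=[-30,-35,0,0,0,0,0.68,-30,-35,0,0,0,0,0.68,-30,-35,0,0,0,0,0.68,-30,-35,0,0,0,0,0.68,-20,-20,0,0,0,0,0.68,0,0,0,0,0,0,0.68,0,0,0,0,0,0,0.68])

```text
time: 11.0
position: [0.259, -0.4873, 0.2197]
tool_rot: [0.983, 0.186, 0.0, -0.001]
ft_force: [0.6, 1.3, -0.2]
grip_width: 0.0276
```

```bash
python3 - <<'E'
from h import *
o=robot.get_obs();print(o['position'],o['ft_force'])
s=shot('side','s3.png'); t=shot('top','t3.png')
a=cv2.resize(s['color'][120:220,265:415],None,fx=5,fy=5,interpolation=cv2.INTER_CUBIC)
cv2.imwrite('pics/s3c.png',a[:,:,::-1])
a=cv2.resize(t['color'][110:260,220:420],None,fx=4,fy=4,interpolation=cv2.INTER_CUBIC)
cv2.imwrite('pics/t3c.png',a[:,:,::-1])
# changed pixels vs start
for n,a,b in(('top','top0.png','t3.png'),('side','side0.png','s3.png')):
    A,B=load(a),load(b)
    d=np.abs(A['color'].astype(int)-B['color']).max(2)>60
    k,l,st,ce=cv2.connectedComponentsWithStats(d.astype(np.uint8))
    print(n,[(st[i].tolist()) for i in range(1,k) if st[i,4]>12])
E
```

```text
[ 0.25896097 -0.48727178  0.21973696] [ 0.58701447  1.27181682 -0.17619753]
top [[356, 141, 36, 36, 687], [374, 168, 11, 6, 25], [371, 175, 36, 38, 610], [606, 288, 12, 4, 15], [579, 295, 14, 8, 42], [504, 302, 106, 50, 2686], [473, 331, 4, 6, 14], [635, 354, 5, 7, 28], [566, 357, 22, 6, 40], [558, 360, 82, 40, 2048], [330, 362, 11, 13, 60], [267, 365, 20, 10, 123], [288, 367, 10, 13, 52], [319, 376, 12, 16, 63], [376, 376, 13, 16, 91], [363, 389, 16, 11, 64], [448, 397, 10, 3, 22]]
side [[435, 0, 14, 6, 53], [416, 5, 40, 54, 1432], [487, 31, 10, 7, 48], [490, 48, 11, 24, 71], [480, 87, 9, 5, 40], [487, 105, 9, 5, 33], [316, 147, 36, 23, 291], [441, 148, 3, 25, 43], [289, 154, 31, 22, 391], [329, 155, 14, 8, 62], [522, 188, 5, 4, 14], [446, 190, 13, 9, 75]]
```

View pics/s3c.png

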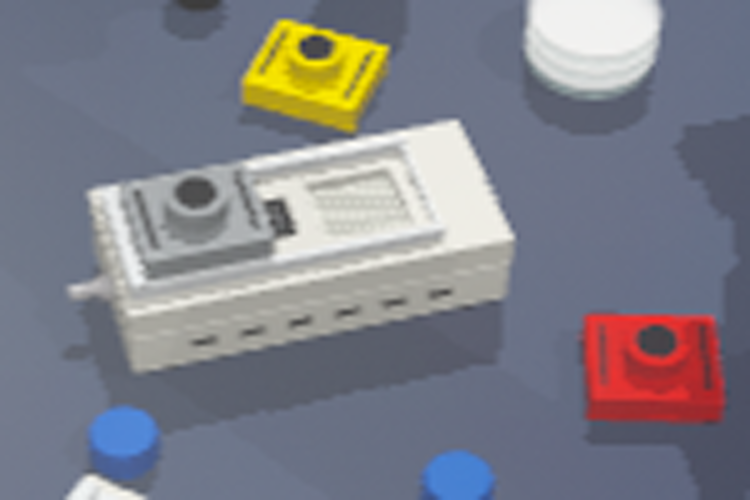

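View pics/t3c.png

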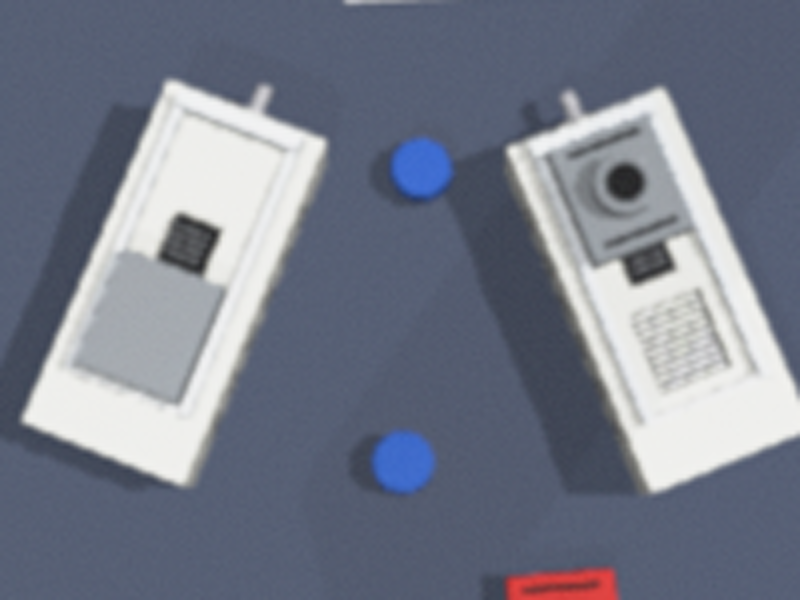

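View pics/t3.png

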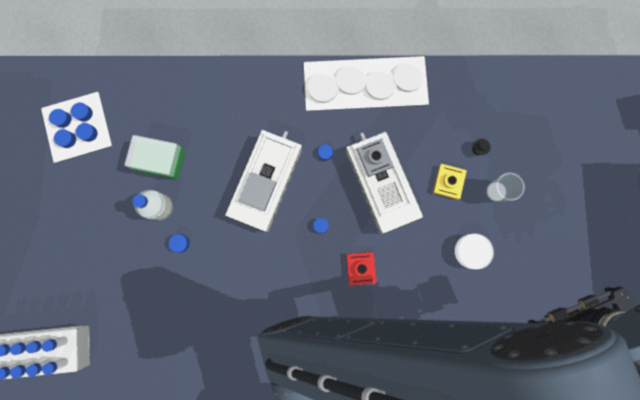

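The cover is against the stop: its disc is at (376,155) in the top picture, and the paper filter lies open at (388,195). The plain cover and the bystanders show no change. I check the pose once in numbers, then hand in.

```bash
python3 - <<'E'
from h import *
t=load('t3.png'); a=np.radians(21.65); R=np.array([[np.cos(a),np.sin(a)],[-np.sin(a),np.cos(a)]])
w=px2w(t,376.2,155.5,.099); print('disc box xy mm',R@(w[:2]-[.5734,-.1574])*1e3, 'z',px2w(t,376.2,155.5)[2])
s=load('s3.png'); w=px2w(s,265+195/5,120+193/5,.099); print(R@(w[:2]-[.5734,-.1574])*1e3)
t0=load('top0.png'); w=px2w(t0,392,192.4,.099); print('start',R@(w[:2]-[.5734,-.1574])*1e3)
z=[round(px2w(t,u,v)[2]*1e3,1) for u,v in [(362,150),(378,142),(371,172),(389,165)]]; print('slab top heights',z)
robot.hand_in()
E
```

```text
disc box xy mm [64.49913799  0.76282959] z 0.09448592027981922
[67.05686519  7.69161595]
start [-35.91015189   0.75651433]
slab top heights [np.float64(83.7), np.float64(78.5), np.float64(80.4), np.float64(76.8)]
the job is handed in; nothing more can be done
```

The vented filter box is open and handed in at about 11 s of the 38 s. I pressed its tab in with the shut fingertips until it stopped: tip height 61 mm, 22 N. I then pushed the released cover from behind along its rails to the end stop, where the fingers stopped moving as the force rose to about 6.5 N.

**Last checks:**
- **Cover position:** the top camera puts it at box x = 64.5, y = 0.8 mm, against a nominal 65, 0. It had been at -35.9 before the push.
- **Surroundings:** the filter lies open and the robot is clear. The plain cover is shut with its tab out, and the top and side pictures show no change in the other things.

**Where the checks disagreed:**
- **Side camera:** my hand-picked side pixel gave x = 67, y = 8 mm. It showed a similar sideways error at the start, up to about 15 mm, so I trusted the top camera.
- **Flatness:** single-pixel depth readings on the cover's top scattered between 77 and 84 mm, so they don't confirm that it lies flat. That rests on the pictures, where it looks flat.

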